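# Sweep the broken crocks into the tilt-out bin

## Task

Sweep the three broken terracotta pieces along the marble ledge and over its end into the open blue tilt-out bin with the fingertips, as with a broom: slide them, do not pick them up. When all three are in the bin, push the bin fully shut, and leave the planter, mister, spoon, dibber and trowel where they are.

Things in the scene. Friction and masses are not known exactly. Their poses are not given: they have to be found in the camera images.
- ledge: fixed raised ledge, plaster base with a flat white marble top 300 mm (x) by 540 mm (y), its top 180 mm above its origin. Origin on the work surface, below a point of the marble's centreline: in its own frame the marble spans x -150 to 150 and y -200 to 340 mm. The end at y = -200 has no lip; the bin opens just beyond it. Own z up
- ledge_edge (a point): middle of the marble's top edge at the bin end; own axes as the ledge
- bin (a joint): tilt of the blue plastic bin in rad: 0 is fully shut (front panel upright against the end of the ledge), 0.9 is its stop; it starts open at 0.65 to 0.85. It leans out towards the ledge's own -y, and its friction hinge stays where it is left (about 0.35 N m, so about 2 to 4 N at the tab to push it shut)
- bin_hinge (a point): middle of the bin's hinge line, 30 mm above the work surface and 6 mm beyond the ledge's end; own axes turn with the bin: x along the hinge (as the ledge's x), z up the front panel, y into the bin. The bin is 216 mm wide (x -108 to 108) and V-shaped: a front panel 148 mm tall at y -6 to 0, a sloping back plate 120 mm long at 35 deg above y, 5 mm side walls. Open, its mouth reaches 95 to 115 mm beyond the ledge's end
- bin_tab (a point): middle of the top edge of the finger tab, 80 mm wide and 6 mm thick, that rises 27 mm above the middle of the bin's front panel; 175 mm from the hinge. Shut, it stands 25 mm higher than the marble; open, 10 to 35 mm lower; own axes as bin_hinge
- shard_a: a broken piece of terracotta flower pot lying flat, 46 x 43 mm, irregular outline, 12 to 14 mm thick, 40 g or so; origin at the centre of its underside, x along its longer side, z up
- shard_b: a broken piece of terracotta flower pot lying flat, 44 x 42 mm, irregular outline, 12 to 14 mm thick, 40 g or so; origin at the centre of its underside, x along its longer side, z up
- shard_c: a broken piece of terracotta flower pot lying flat, 50 x 42 mm, irregular outline, 12 to 14 mm thick, 40 g or so; origin at the centre of its underside, x along its longer side, z up
- planter: small glazed green planter with a leafy plant, 90 mm across, pot 85 mm tall, standing near the ledge's left end; origin under its centre; leave alone
- mister: copper-coloured aluminium mister with a black twist cap, 60 mm across, 168 mm tall, standing near the ledge's left end; origin under its centre; leave alone
- spoon: stainless steel spoon, 156 mm long, its round bowl 40 mm across, lying along the far side of the marble, x along its length, origin under its middle; leave alone
- dibber: wooden dibber with a steel point, 210 mm long and 26 mm thick, lying along the far side of the marble, x along its length towards the point, origin 110 mm from its butt; leave alone
- trowel: green plastic hand trowel with an orange handle, 283 mm long, 24 mm tall, lying on the work surface to the robot's right, beyond the bin, x towards its point; leave alone

How it is judged:
By the outcome, as a careful person would: the job done as asked, in the order asked, and still so for the second after the job is handed in, with the robot touching nothing.
It also fails if it takes over 72 s, if anything falls off the work surface, if the arm or the gripper's body presses on something with over 40 N, if the wrist force passes 120 N, or if a joint passes its speed limit or range.

## Robot

A 6-joint arm with a two-finger parallel gripper is mounted at the origin on the work surface. World frame = base frame: x ahead of the robot, y to its left, z up, the work surface at z = 0. Lengths are in m, angles in rad, forces in N, time in s.
With the tool pointing down it reaches from about 0.35 to 0.775 m from the base axis. Payload 7.3 kg.
Tool frame: the origin (TCP) lies at the very end of the fingers, on their centre line; the grasp point (between the pads) lies 19 mm behind it; z points along the fingers, y is the line along which they close (so a half turn about z gives the same grasp; the last joint's range is limited). The gripper opens to 92 mm and grips with 3 to 60 N. Pads are 19 mm wide; open, the fingers measure 130 mm over their backs; the gripper's body (75 mm by 190 mm) begins 47 mm behind the grasp point.
Start: joints at [0.972, 0.342, 1.524, -0, 1.275, -0.146], TCP at [0.23, 0.472, 0.227] pointing down, gripper open.
Joint ranges: [-2.53, 2.53], [-0.77, 2.02], [0.04, 2.7], [-1, 4.14], [0.28, 2.66], [-3.11, 3.11]. Speed limits (rad/s): [2.57, 2.57, 3.14, 3.14, 3.14, 3.14].

## Interface

Orientations are given as [roll, pitch, yaw] about the fixed x, y, z axes, in that order (R = Rz(yaw) Ry(pitch) Rx(roll)).
In Python, from cell import robot gives the robot as it stands. The module is installed in compiled form; this text tells all that it offers.
- The arm moves only by the tool arm_command, never from a script. Its argument "moves" is a list of rows, each a list of 3 entries, a list of its own where there are three numbers: the shift along the tool's x, y, z in m, then the turn, a rotation vector about the tool's x, y, z in rad, then the finger opening in m, from 0 to 0.0918. In form: [[[dx, dy, dz], [ax, ay, az], claw], ...]. A call has exactly 5 rows; each row is the pose to reach, as a shift and turn from the pose commanded when the call began, along the tool's axes at that moment; what a row does not reach only later rows make up. A row lasts 1/10 s, in which the tool goes at most 50 mm and 8.59 degrees, less where a joint would pass 70% of its speed; a pose out of reach is approached as far as the arm can. A call with a gripper value outside its range is refused whole. The fingers move at their own pace and stop on an object; "squeeze" is the grip in N (left out, the last holds). Time passes only in rows, so rows that repeat a pose let the fingers close, or fill a call up. It gives the time, the measured TCP pose, the force, the opening and the grip force at its end, in the units of the state.
- robot.observe(): the state, without advancing time (a new reading comes with each control period).
- robot.read_camera(name): name is "scene" or "top"; returns the picture (420x560x3 uint8, red, green, blue); there is no depth.
- robot.camera_model(name): a dict with "fx", "fy", "cx", "cy" (pixels), "R" (3x3) and "t" (3): a world point X has camera coordinates R X + t. Camera axes: x right, y down, z forward; pixel columns grow to the right and rows downward; lengths in m; the calibration is good to about 2 mm. A picture is of the moment at which its call begins. camera_model takes no time and is no camera call.
- robot.hand_in(): hands the job in; it is judged then, once.
The state is a dict: "time": time; "qpos": joint angles; "qvel": joint speeds; "joint_efforts": joint torques, N m; "tool_pos": TCP position; "tool_rot": TCP orientation; "contact_force": force on the tool from outside, world axes, zero at the start; "torque": the same for the moment, N m; "opening": finger opening in m; "grip_force": force on a finger pad.
Only numpy, scipy, OpenCV 4.12 (cv2) and the standard library are available. Lean on these libraries where they do the work, as an engineer would, in place of code of your own. Each camera call takes 0.05 s, during which the arm holds its last target. There are 200 camera calls.

## Working session

There is one attempt and no reset: what is moved stays moved. The work goes in short steps, Python scripts to look and compute and a tool call to move; the robot and the scene stay as the last step left them, time stands still between calls to the robot, and variables do not carry over. Pictures are saved under pics/ and viewed, at most 10 in all, crops included, and the job is handed in when it is done.

Besides the shell and the picture viewer there is one more tool, called after "Request:" as name(argument=value, ...), one argument or row to a line, values as JSON. arm_command: Moves the arm, as the interface text tells. Its arguments: {"type":"object","properties":{"moves":{"type":"array"},"squeeze":{"type":"number"}},"required":["moves"]}

```bash
mkdir -p pics
python3 - <<'E'
from cell import robot
import cv2
for n in("top","scene"):
    im=robot.read_camera(n); cv2.imwrite(f"pics/{n}0.png",im[:,:,::-1])
    m=robot.camera_model(n); print(n,m)
s=robot.observe(); print(s)
E
```

```text
top {'fx': 499.48252672100585, 'fy': 499.48252672100585, 'cx': 283.0732872616065, 'cy': 214.83216092990196, 'R': array([[ 0.02757928, -0.99959987, -0.00628327],
       [-0.99704737, -0.02705714, -0.07186411],
       [ 0.07166535,  0.00824667, -0.99739464]]), 't': array([-0.03151062,  0.59148512,  1.25293684])}
scene {'fx': 458.2052751220484, 'fy': 458.2052751220484, 'cx': 276.7552353864991, 'cy': 198.18797173200707, 'R': array([[ 0.75807479,  0.65215896,  0.00336226],
       [ 0.41302369, -0.47609943, -0.77636381],
       [-0.50471185,  0.58993052, -0.63027608]]), 't': array([-0.41850901, -0.13358836,  1.68638817])}
{'time': 0.1, 'qpos': array([ 9.72009308e-01,  3.42631021e-01,  1.52486981e+00, -2.59075425e-05,
        1.27541400e+00, -1.46015901e-01]), 'qvel': array([ 1.46956022e-04, -7.54149498e-04, -2.17878139e-03,  1.02405092e-05,
       -5.88168753e-04, -1.57175548e-03]), 'joint_efforts': array([ 1.78096474e-03, -4.32000124e+01, -2.44693816e+01,  7.18659908e-02,
        5.24919725e-02, -2.35393895e-05]), 'tool_pos': array([0.22946422, 0.47181479, 0.22614394]), 'tool_rot': array([-3.14028095e+00, -1.67860998e-04,  2.68882898e+00]), 'contact_force': array([-0.58796022,  0.18939357, -0.59306458]), 'torque': array([-0.00401321,  0.00237072,  0.04966444]), 'grip_force': 0.0, 'opening': 0.0920016198512345}
```

View pics/top0.png

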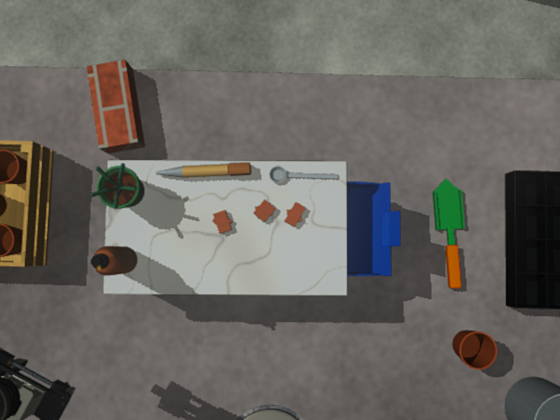

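View pics/scene0.png

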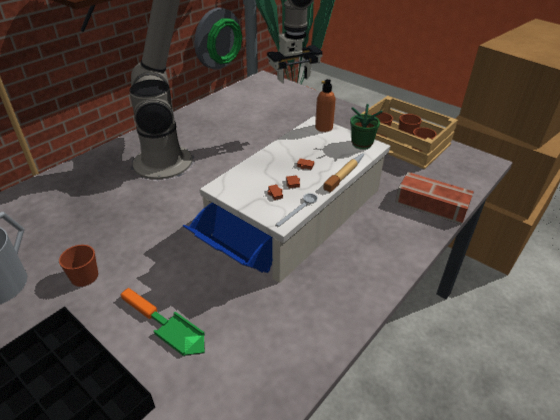

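The top view shows the marble at pixel corners (104,162), (346,161), (347,295) and (104,294). The shards are near (223,222), (264,211) and (297,214), the bin is at the right with its tab near (393,228), and the spoon runs along row 175, columns 270–338.

```bash
cat > h.py <<'E'
import numpy as np, cv2
from cell import robot
def w(n,u,v,z):
    m=robot.camera_model(n); R=m["R"]; c=-R.T@m["t"]
    d=R.T@np.array([(u-m["cx"])/m["fx"],(v-m["cy"])/m["fy"],1]); return c+d*(z-c[2])/d[2]
def px(n,X):
    m=robot.camera_model(n); p=m["R"]@X+m["t"]; return np.array([m["fx"]*p[0]/p[2]+m["cx"],m["fy"]*p[1]/p[2]+m["cy"]])
def shards(im,z=.193):
    hsv=cv2.cvtColor(im,cv2.COLOR_RGB2HSV)
    k=(((hsv[:,:,0]<12)|(hsv[:,:,0]>174))&(hsv[:,:,1]>120)&(hsv[:,:,2]>60)).astype(np.uint8)
    k[:180]=0;k[285:]=0;k[:,:150]=0;k[:,430:]=0
    n,l,s,c=cv2.connectedComponentsWithStats(k)
    for i in range(1,n):
        if s[i,4]>40:
            p=np.array(cv2.findContours((l==i).astype(np.uint8),cv2.RETR_EXTERNAL,cv2.CHAIN_APPROX_NONE)[0][0][:,0])
            W=np.array([w("top",a,b,z)[:2] for a,b in p])
            print("shard px",c[i].round(1),s[i,4],"w",w("top",*c[i],z)[:2].round(4),"xr",W[:,0].min().round(3),W[:,0].max().round(3),"yr",W[:,1].min().round(3),W[:,1].max().round(3))
E
python3 - <<'E'
from h import *
im=cv2.imread("pics/top0.png")[:,:,::-1].copy()
shards(im)
for p in [(104,162),(346,161),(347,295),(104,294)]: print("corner",w("top",*p,.18).round(4))
hsv=cv2.cvtColor(im,cv2.COLOR_RGB2HSV)
m=((hsv[:,:,2]>150)&(hsv[:,:,1]<60)).astype(np.uint8); m[:150]=0;m[305:]=0;m[:,:95]=0;m[:,360:]=0
c=np.vstack(cv2.findContours(m,cv2.RETR_EXTERNAL,cv2.CHAIN_APPROX_NONE)[0]); r=cv2.minAreaRect(c); print(r)
for p in cv2.boxPoints(r): print("rect",w("top",*p,.18).round(4))
for p in [(392,210),(400,210),(400,245),(391,245),(391,182),(390,275),(348,276)]: print("bin",p,w("top",*p,.16).round(4))
for p in [(280,175),(338,176),(250,170),(250,176)]: print("spoon/dib",p,w("top",*p,.185).round(4))
for p in [(280,183),(338,180)]: print("spoon lower",p,w("top",*p,.185).round(4))
big=cv2.resize(im[150:305,180:440].copy(),None,fx=3,fy=3,interpolation=cv2.INTER_CUBIC); cv2.imwrite("pics/crop0.png",big[:,:,::-1])
E
```

```text
shard px [264.  210.3] 245 w [0.5886 0.0256] xr 0.567 0.612 yr 0.004 0.048
shard px [294.6 214.1] 262 w [ 0.582  -0.0421] xr 0.558 0.607 yr -0.063 -0.021
shard px [222.  221.4] 263 w [0.5617 0.1176] xr 0.538 0.585 yr 0.098 0.137
corner [0.6891 0.3902 0.18  ]
corner [ 0.7058 -0.1547  0.18  ]
corner [ 0.4074 -0.1624  0.18  ]
corner [0.3945 0.3745 0.18  ]
((225.26800537109375, 227.1461181640625), (242.07679748535156, 133.28826904296875), 0.2677353322505951)
rect [0.3962 0.3747 0.18  ]
rect [0.6939 0.3892 0.18  ]
rect [ 0.7057 -0.1561  0.18  ]
rect [ 0.4087 -0.1602  0.18  ]
bin (392, 210) [ 0.5999 -0.2634  0.16  ]
bin (400, 210) [ 0.6003 -0.2815  0.16  ]
bin (400, 245) [ 0.521  -0.2824  0.16  ]
bin (391, 245) [ 0.5205 -0.2621  0.16  ]
bin (391, 182) [ 0.6638 -0.2604  0.16  ]
bin (390, 275) [ 0.453  -0.2607  0.16  ]
bin (348, 276) [ 0.4482 -0.1663  0.16  ]
spoon/dib (280, 175) [ 0.6694 -0.0073  0.185 ]
spoon/dib (338, 176) [ 0.6706 -0.1369  0.185 ]
spoon/dib (250, 170) [0.6789 0.0601 0.185 ]
spoon/dib (250, 176) [0.6654 0.0596 0.185 ]
spoon lower (280, 183) [ 0.6514 -0.0079  0.185 ]
spoon lower (338, 180) [ 0.6616 -0.1371  0.185 ]
```

View pics/crop0.png

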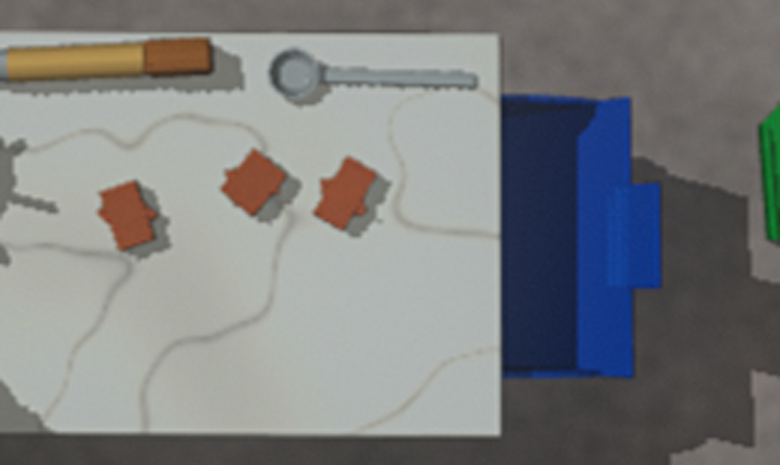

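The crop shows the three shards strung out along y, well clear of the spoon, with the empty bin open at the right. One sweep with the fingers set across the ledge can take all three. First I'll go round the mister to a point on the robot's side of the ledge.

Request:
arm_command(
  moves=[
    [[-0.035,-0.035,-0.006],[0,0,0.13],0.03],
    [[-0.07,-0.07,-0.012],[0,0,0.26],0.03],
    [[-0.105,-0.105,-0.018],[0,0,0.39],0.03],
    [[-0.14,-0.14,-0.024],[0,0,0.52],0.03],
    [[-0.175,-0.175,-0.03],[0,0,0.65],0.03],
  ],
  squeeze=20,
)

```text
time: 0.6
tool_pos: [0.3104, 0.2364, 0.2567]
tool_rot: [-3.141, 0.0, 2.034]
contact_force: [0.7, 0.5, -0.6]
opening: 0.0562
grip_force: 0.0
```

Request:
arm_command(
  moves=[
    [[-0.03,0.036,0],[0,0,0.1],0.03],
    [[-0.06,0.072,0],[0,0,0.2],0.03],
    [[-0.09,0.108,0],[0,0,0.3],0.03],
    [[-0.12,0.144,0],[0,0,0.4],0.03],
    [[-0.15,0.18,0],[0,0,0.449],0.03],
  ],
)

```text
time: 1.1
tool_pos: [0.5404, 0.1847, 0.2563]
tool_rot: [-3.141, -0.0, 1.586]
contact_force: [0.7, 0.4, 0.3]
opening: 0.0304
grip_force: 0.0
```

```bash
python3 -c "
from h import *
s=robot.observe();print(s['tool_pos'],s['tool_rot'],s['opening'])"
```

```text
[0.54038749 0.18466269 0.25631224] [-3.14098613e+00 -6.39252949e-05  1.58587593e+00] 0.030418719803607146
```

Request:
arm_command(
  moves=[
    [[0,0.016,0.02],[0,0,0],0.03],
    [[0,0.032,0.04],[0,0,0],0.03],
    [[0,0.032,0.06],[0,0,0],0.03],
    [[0,0.032,0.07],[0,0,0],0.03],
    [[0,0.032,0.07],[0,0,0],0.03],
  ],
)

```text
time: 1.6
tool_pos: [0.5697, 0.186, 0.185]
tool_rot: [-3.138, 0.001, 1.59]
contact_force: [-0.1, -0.1, 0.2]
opening: 0.03
grip_force: 0.0
```

```bash
python3 -c "
from h import *
im=robot.read_camera('scene');cv2.imwrite('pics/s1.png',cv2.resize(im[90:290,150:430],None,fx=2.5,fy=2.5)[:,:,::-1])
s=robot.observe();print(s['tool_pos'],s['tool_rot'],s['opening'])"
```

```text
[0.57033489 0.18617724 0.1865368 ] [-3.14043376e+00  1.33112811e-04  1.59001734e+00] 0.030362220622869425
```

View pics/s1.png

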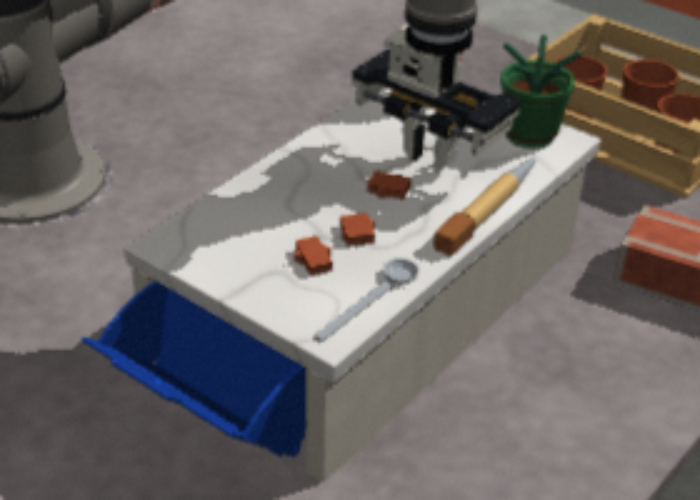

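The fingers stand behind shard a, all three shards are ahead of them, and the path to the bin is clear. Starting the sweep.

Request:
arm_command(
  moves=[
    [[-0.018,0,0.001],[0,0,0],0.016],
    [[-0.036,0,0.001],[0,0,0],0.016],
    [[-0.05,0,0.001],[0,0,0],0.016],
    [[-0.064,0,0.001],[0,0,0],0.016],
    [[-0.078,0,0.001],[0,0,0],0.016],
  ],
)

```text
time: 2.15
tool_pos: [0.5728, 0.1078, 0.187]
tool_rot: [3.139, -0.001, 1.59]
contact_force: [0.1, 2.6, 4.8]
opening: 0.016
grip_force: 2.8
```

```bash
python3 -c "
from h import *
im=robot.read_camera('top');shards(im)
s=robot.observe();print(s['tool_pos'],s['opening'],s['contact_force'])"
```

```text
shard px [263.9 210.3] 240 w [0.5886 0.0259] xr 0.567 0.612 yr 0.004 0.048
shard px [294.5 214.2] 266 w [ 0.5819 -0.0419] xr 0.558 0.607 yr -0.063 -0.021
shard px [244.5 225.2] 44 w [0.5546 0.0676] xr 0.544 0.566 yr 0.06 0.073
[0.5729645  0.10565229 0.18690601] 0.016236736210507936 [ 0.59691714 -0.52015182  3.10880917]
```

Request:
arm_command(
  moves=[
    [[-0.015,0.002,0],[0,0,0],0.016],
    [[-0.03,0.004,0],[0,0,0],0.016],
    [[-0.045,0.005,0],[0,0,0],0.016],
    [[-0.06,0.005,0],[0,0,0],0.016],
    [[-0.075,0.005,0],[0,0,0],0.016],
  ],
)

```text
time: 2.7
tool_pos: [0.5787, 0.0319, 0.1857]
tool_rot: [-3.142, -0.0, 1.59]
contact_force: [0.0, 2.3, 3.4]
opening: 0.016
grip_force: 2.2
```

```bash
python3 -c "
from h import *
im=robot.read_camera('top');shards(im)
im=robot.read_camera('scene');cv2.imwrite('pics/s2.png',cv2.resize(im[90:290,150:430],None,fx=2.5,fy=2.5)[:,:,::-1])
s=robot.observe();print(s['tool_pos'],s['opening'],s['contact_force'])"
```

```text
shard px [303.6 213.7] 256 w [ 0.5836 -0.0619] xr 0.56 0.607 yr -0.087 -0.039
[0.57863366 0.03075012 0.18544279] 0.015901301215255716 [-0.18565598  0.34850932  0.08666719]
```

View pics/s2.png

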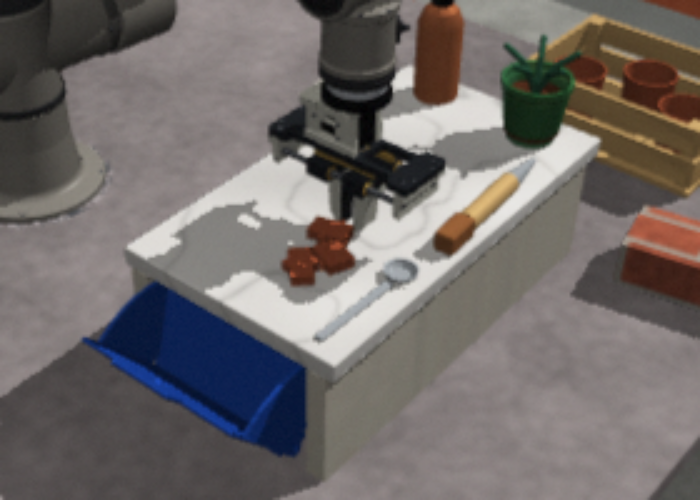

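The three shards are bunched ahead of the fingers, at crop pixels (330,230) for a, (337,258) for b and (300,265) for c. Shard b is drifting towards the spoon, so I'm checking the margins.

```bash
python3 -c "
from h import *
for u,v in [(330,228),(337,255),(300,262),(355,262),(388,270),(320,337)]: print((u,v),w('scene',150+u/2.5,90+v/2.5,.193)[:2].round(3))"
```

```text
(330, 228) [ 0.571 -0.001]
(337, 255) [ 0.608 -0.033]
(300, 262) [ 0.586 -0.068]
(355, 262) [ 0.63  -0.029]
(388, 270) [ 0.666 -0.017]
(320, 337) [ 0.68  -0.144]
```

Request:
arm_command(
  moves=[
    [[0.012,0,0],[0,0,0],0.016],
    [[0.018,0.008,0],[0,0,0.12],0.03],
    [[0.018,0.016,0],[0,0,0.25],0.03],
    [[0.008,0.016,0],[0,0,0.25],0.03],
    [[-0.005,0.016,0],[0,0,0.25],0.03],
  ],
)

```text
time: 3.3
tool_pos: [0.5943, 0.029, 0.1852]
tool_rot: [-3.14, 0.0, 1.345]
contact_force: [0.7, 0.9, -0.1]
opening: 0.0301
grip_force: 1.0
```

Request:
arm_command(
  moves=[
    [[-0.012,0,0],[0,0,0],0.03],
    [[-0.024,0,0],[0,0,0],0.03],
    [[-0.036,0.001,0],[0,0,0],0.03],
    [[-0.048,0.002,0],[0,0,0],0.03],
    [[-0.06,0.003,0],[0,0,0],0.03],
  ],
)

```text
time: 3.8
tool_pos: [0.5837, -0.0317, 0.1859]
tool_rot: [3.141, -0.0, 1.34]
contact_force: [0.0, 1.4, 1.1]
opening: 0.0298
grip_force: 0.4
```

```bash
python3 -c "
from h import *
im=robot.read_camera('top');shards(im)
im=robot.read_camera('scene');cv2.imwrite('pics/s3.png',cv2.resize(im[90:290,150:430],None,fx=2.5,fy=2.5)[:,:,::-1])
s=robot.observe();print(s['tool_pos'],s['opening'],s['contact_force'])"
```

```text
[ 0.58380694 -0.03244642  0.1858574 ] 0.029647131918175373 [ 0.44614251  0.10452583 -0.06303697]
```

View pics/s3.png

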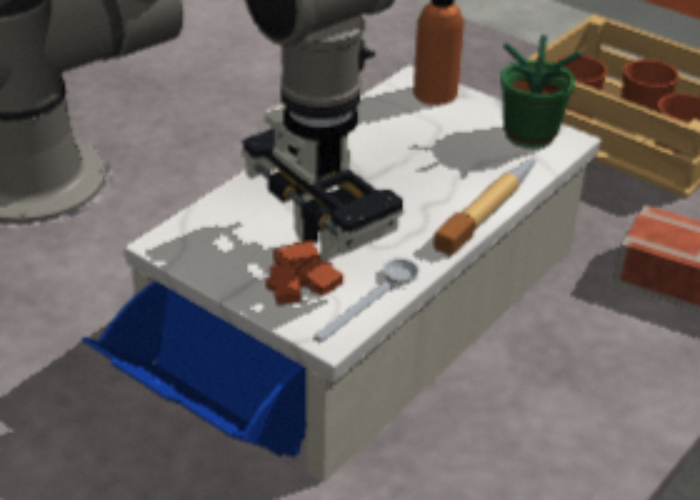

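```bash
python3 -c "
from h import *
for u,v in [(297,253),(322,274),(285,285),(343,278)]: print((u,v),w('scene',150+u/2.5,90+v/2.5,.193)[:2].round(3))
for u,v in [(365,292),(345,307),(318,335),(325,330)]: print((u,v),w('scene',150+u/2.5,90+v/2.5,.184)[:2].round(3))"
```

```text
(297, 253) [ 0.573 -0.058]
(322, 274) [ 0.617 -0.068]
(285, 285) [ 0.599 -0.107]
(343, 278) [ 0.638 -0.059]
(365, 292) [ 0.663 -0.053]
(345, 307) [ 0.663 -0.085]
(318, 335) [ 0.67  -0.136]
(325, 330) [ 0.67  -0.126]
```

Request:
arm_command(
  moves=[
    [[0.012,-0.003,0],[0,0,0],0.03],
    [[0.018,-0.004,0],[0,0,0],0.02],
    [[0.021,0.008,0],[0,0,0.08],0.02],
    [[0.023,0.019,0],[0,0,0.15],0.02],
    [[0.013,0.021,0],[0,0,0.15],0.02],
  ],
)

```text
time: 4.4
tool_pos: [0.6083, -0.0207, 0.1855]
tool_rot: [3.141, -0.001, 1.192]
contact_force: [0.3, -1.0, 0.1]
opening: 0.0198
grip_force: 0.0
```

Request:
arm_command(
  moves=[
    [[-0.013,0.003,0],[0,0,0],0.02],
    [[-0.026,0.006,0],[0,0,0],0.02],
    [[-0.039,0.008,0],[0,0,0],0.02],
    [[-0.052,0.01,0],[0,0,0],0.02],
    [[-0.06,0.012,0],[0,0,0],0.02],
  ],
)

```text
time: 4.9
tool_pos: [0.5956, -0.0845, 0.1859]
tool_rot: [3.142, -0.0, 1.189]
contact_force: [0.1, 0.2, 0.4]
opening: 0.0198
grip_force: 0.3
```

```bash
python3 -c "
from h import *
im=robot.read_camera('top');shards(im)
im=robot.read_camera('scene');cv2.imwrite('pics/s4.png',cv2.resize(im[130:270,180:380],None,fx=4,fy=4)[:,:,::-1])
s=robot.observe();print(s['tool_pos'],s['opening'],s['contact_force'])"
```

```text
shard px [329.  230.5] 46 w [ 0.5479 -0.1187] xr 0.536 0.56 yr -0.127 -0.108
[ 0.59590534 -0.08449076  0.18582287] 0.01973587871097591 [-0.01529816  0.3015692   0.04687123]
```

View pics/s4.png

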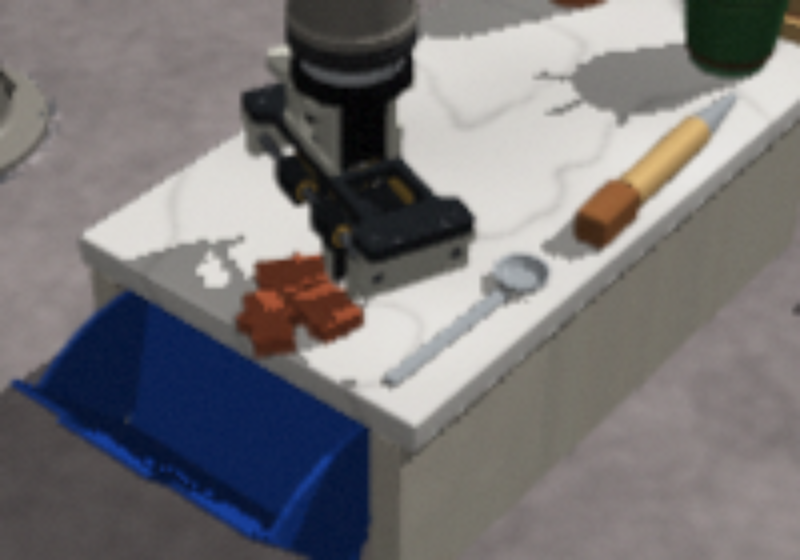

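Request:
arm_command(
  moves=[
    [[-0.013,0.004,0],[0,0,0],0.02],
    [[-0.026,0.008,0],[0,0,0],0.02],
    [[-0.039,0.012,0],[0,0,0],0.02],
    [[-0.052,0.016,0],[0,0,0],0.02],
    [[-0.065,0.02,0],[0,0,0],0.02],
  ],
)

```text
time: 5.5
tool_pos: [0.5905, -0.1521, 0.1857]
tool_rot: [3.141, 0.0, 1.19]
contact_force: [-0.3, 0.7, 0.6]
opening: 0.0201
grip_force: 0.0
```

```bash
python3 -c "
from h import *
im=robot.read_camera('top');shards(im)
im=robot.read_camera('scene');cv2.imwrite('pics/s5.png',cv2.resize(im[130:270,180:380],None,fx=4,fy=4)[:,:,::-1])
s=robot.observe();print(s['tool_pos'],s['opening'],s['contact_force'])"
```

```text
[ 0.5903243 -0.1529241  0.1855527] 0.01989352641797739 [ 0.31867126  0.09845658 -0.52171251]
```

View pics/s5.png

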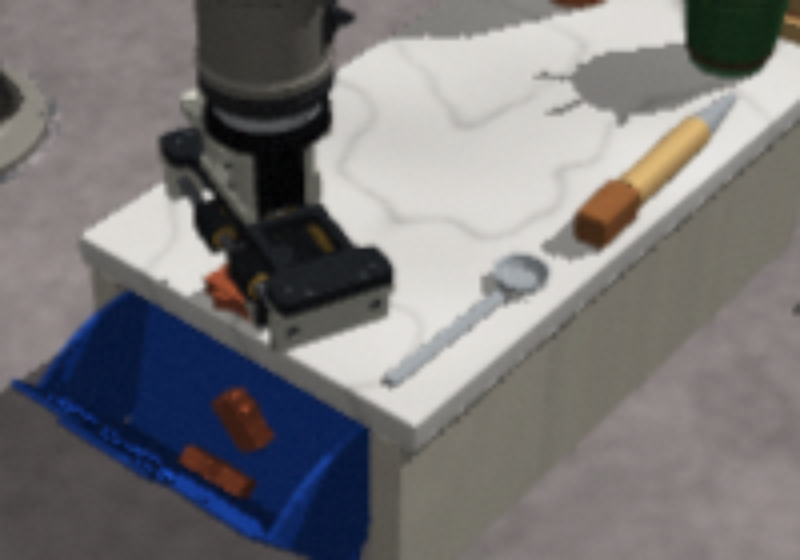

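Two shards are in the bin. Shard a is still on the marble by the edge, at crop pixel (230,290), left of the fingers.

```bash
python3 -c "
from h import *
for u,v in [(228,290),(208,285),(225,270),(245,310)]: print((u,v),w('scene',180+u/4,130+v/4,.19)[:2].round(3))"
```

```text
(228, 290) [ 0.539 -0.147]
(208, 285) [ 0.525 -0.152]
(225, 270) [ 0.523 -0.133]
(245, 310) [ 0.562 -0.154]
```

Request:
arm_command(
  moves=[
    [[0.03,0,0],[0,0,0],0.02],
    [[0.056,-0.022,0],[0,0,0],0.016],
    [[0.058,-0.045,0],[0,0,-0.13],0.016],
    [[0.053,-0.07,0],[0,0,-0.26],0.016],
    [[0.053,-0.071,0],[0,0,-0.4],0.016],
  ],
)

```text
time: 6.1
tool_pos: [0.5419, -0.0736, 0.1857]
tool_rot: [-3.139, -0.001, 1.597]
contact_force: [-0.2, 0.8, -0.1]
opening: 0.016
grip_force: 0.0
```

Request:
arm_command(
  moves=[
    [[-0.016,0,0],[0,0,0],0.016],
    [[-0.032,0,0],[0,0,0],0.016],
    [[-0.046,0,0],[0,0,0],0.016],
    [[-0.06,0,0],[0,0,0],0.016],
    [[-0.074,0,0],[0,0,0],0.016],
  ],
)

```text
time: 6.6
tool_pos: [0.5458, -0.1508, 0.1855]
tool_rot: [-3.141, -0.0, 1.588]
contact_force: [0.2, 1.1, 0.7]
opening: 0.0158
grip_force: 0.0
```

```bash
python3 -c "
from h import *
im=robot.read_camera('top');shards(im)
im=robot.read_camera('scene');cv2.imwrite('pics/s6.png',cv2.resize(im[130:270,180:380],None,fx=4,fy=4)[:,:,::-1])
s=robot.observe();print(s['tool_pos'],s['tool_rot'],s['opening'],s['contact_force'])"
```

```text
[ 0.5458236  -0.15140667  0.18542504] [-3.14151370e+00  3.98465447e-04  1.58677679e+00] 0.015620995058607378 [ 0.6314143   0.93024696 -0.0299678 ]
```

View pics/s6.png

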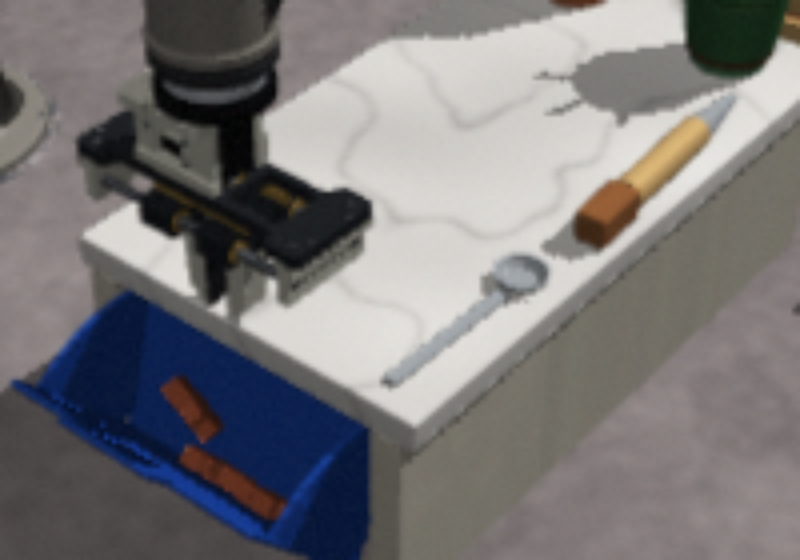

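All three shards are in the bin, at crop pixels (190,408), (215,470) and (258,495), and the marble is clear of them. Next I'll raise the fingers, pass over the bin and come down beyond its tab.

Request:
arm_command(
  moves=[
    [[0,0,-0.04],[0,0,0],0.016],
    [[-0.02,0.01,-0.065],[0,0,0],0.016],
    [[-0.065,0.016,-0.065],[0,0,0],0.016],
    [[-0.11,0.016,-0.065],[0,0,0],0.01],
    [[-0.155,0.016,-0.065],[0,0,0],0.01],
  ],
)

```text
time: 7.2
tool_pos: [0.5649, -0.3048, 0.2509]
tool_rot: [3.141, -0.0, 1.591]
contact_force: [0.0, 0.9, -0.6]
opening: 0.0104
grip_force: 0.0
```

Request:
arm_command(
  moves=[
    [[-0.02,0,0],[0,0,0],0.01],
    [[-0.02,0,0.04],[0,0,0],0.01],
    [[-0.02,0,0.08],[0,0,0],0.01],
    [[-0.02,0,0.11],[0,0,0],0.01],
    [[-0.02,0,0.11],[0,0,0],0.01],
  ],
)

```text
time: 7.7
tool_pos: [0.5628, -0.3219, 0.1356]
tool_rot: [-3.134, -0.006, 1.589]
contact_force: [0.4, 0.1, 0.1]
opening: 0.0099
grip_force: 0.0
```

```bash
python3 -c "
from h import *
s=robot.observe();print(s['tool_pos'],s['tool_rot'],s['opening'],s['contact_force'])"
```

```text
[ 0.56279935 -0.32185415  0.13560932] [-3.13377868 -0.00632076  1.58938126] 0.009852955636414092 [0.3526197  0.11374714 0.11400687]
```

Request:
arm_command(
  moves=[
    [[0.012,0,0],[0,0,0],0.01],
    [[0.024,0,0],[0,0,0],0.01],
    [[0.036,0,0],[0,0,0],0.01],
    [[0.046,0,-0.002],[0,0,0],0.01],
    [[0.056,0,-0.005],[0,0,0],0.01],
  ],
)

```text
time: 8.2
tool_pos: [0.5656, -0.2686, 0.1494]
tool_rot: [3.136, 0.006, 1.59]
contact_force: [0.1, -5.6, 3.7]
opening: 0.0101
grip_force: 2.7
```

Request:
arm_command(
  moves=[
    [[0.01,0,-0.003],[0,0,0],0.01],
    [[0.02,0,-0.006],[0,0,0],0.01],
    [[0.03,0,-0.01],[0,0,0],0.01],
    [[0.04,0,-0.013],[0,0,0],0.01],
    [[0.05,0,-0.016],[0,0,0],0.01],
  ],
)

```text
time: 8.7
tool_pos: [0.5632, -0.2165, 0.1621]
tool_rot: [3.141, -0.0, 1.59]
contact_force: [1.1, -2.2, 0.8]
opening: 0.0101
grip_force: 1.1
```

Request:
arm_command(
  moves=[
    [[0.008,0,-0.002],[0,0,0],0.01],
    [[0.016,0,-0.003],[0,0,0],0.01],
    [[0.022,0,-0.004],[0,0,0],0.01],
    [[0.027,0,-0.004],[0,0,0],0.01],
    [[0.03,0,-0.004],[0,0,0],0.01],
  ],
)

```text
time: 9.2
tool_pos: [0.5623, -0.1872, 0.1655]
tool_rot: [-3.141, -0.0, 1.59]
contact_force: [0.5, -1.3, 0.8]
opening: 0.0098
grip_force: 0.8
```

Request:
arm_command(
  moves=[
    [[0.001,0,0],[0,0,0],0.01],
    [[0.002,0,0],[0,0,0],0.01],
    [[0.003,0,0],[0,0,0],0.01],
    [[0.004,0,0],[0,0,0],0.01],
    [[0.005,0,0],[0,0,0],0.01],
  ],
)

```text
time: 9.7
tool_pos: [0.5624, -0.1839, 0.1657]
tool_rot: [-3.142, 0.002, 1.59]
contact_force: [-0.7, -8.5, -0.7]
opening: 0.0098
grip_force: 4.3
```

Request:
arm_command(
  moves=[
    [[0.001,0,0],[0,0,0],0.01],
    [[0.002,0,0],[0,0,0],0.01],
    [[0.003,0,0],[0,0,0],0.01],
    [[0.003,0,0],[0,0,0],0.01],
    [[0.003,0,0],[0,0,0],0.01],
  ],
)

```text
time: 10.2
tool_pos: [0.5624, -0.1839, 0.1657]
tool_rot: [3.141, 0.007, 1.589]
contact_force: [-0.5, -16.3, -2.0]
opening: 0.0097
grip_force: 8.3
```

Request:
arm_command(
  moves=[
    [[-0.005,0,0],[0,0,0],0.01],
    [[-0.02,0,0],[0,0,0],0.01],
    [[-0.05,0,0],[0,0,0],0.01],
    [[-0.09,0,-0.02],[0,0,0],0.01],
    [[-0.13,0,-0.06],[0,0,0],0.01],
  ],
)

```text
time: 10.7
tool_pos: [0.5636, -0.3059, 0.2189]
tool_rot: [-3.137, -0.004, 1.59]
contact_force: [-0.3, -0.5, -0.7]
opening: 0.0097
grip_force: 0.0
```

Request:
arm_command(
  moves=[
    [[-0.03,-0.02,-0.03],[0,0,0],0.01],
    [[-0.05,-0.04,-0.06],[0,0,0],0.01],
    [[-0.05,-0.07,-0.08],[0,0,0],0.01],
    [[-0.05,-0.07,-0.08],[0,0,0],0.01],
    [[-0.05,-0.07,-0.08],[0,0,0],0.01],
  ],
)

```text
time: 11.2
tool_pos: [0.4956, -0.3567, 0.3013]
tool_rot: [3.14, -0.0, 1.589]
contact_force: [0.1, -0.4, 0.0]
opening: 0.0099
grip_force: 0.0
```

```bash
python3 -c "
from h import *
t=robot.read_camera('top');sc=robot.read_camera('scene')
a=cv2.resize(t[145:305,90:460],None,fx=2,fy=2); b=cv2.resize(sc[130:290,180:380],None,fx=1.7,fy=1.7)
c=np.zeros((320+272,740,3),np.uint8); c[:320]=a; c[320:,:340]=b
cv2.imwrite('pics/end.png',c[:,:,::-1]); cv2.imwrite('pics/top_end.png',t[:,:,::-1])
h=cv2.cvtColor(t,cv2.COLOR_RGB2HSV); m=(h[:,:,0]>105)&(h[:,:,0]<130)&(h[:,:,1]>150); m[:,420:]=0
y,x=np.nonzero(m); print('blue',len(x),x.min(),x.max(),y.min(),y.max())
shards(t)
for z,th in ((.205,0),(.205,.03),(.205,.06)):
  q=.175*np.sin(th); print(th,px('top',np.array([.56,-.164-q,z])).round(1),px('top',np.array([.56,-.17-q,z])).round(1))
s=robot.observe();print(s['tool_pos'],s['contact_force'])
p=cv2.imread('pics/top0.png')[:,:,::-1]
for n,(r,c) in dict(spoon=((165,185),(268,340)),dib=((160,180),(155,252)),planter=((160,210),(92,146)),mister=((244,276),(88,138)),trowel=((178,292),(430,468))).items():
  print(n,np.abs(p[r[0]:r[1],c[0]:c[1]].astype(int)-t[r[0]:r[1],c[0]:c[1]]).mean().round(2))"
```

```text
blue 286 349 353 180 275
0 [350.4 225.3] [353.2 225.4]
0.03 [352.8 225.4] [355.6 225.5]
0.06 [355.2 225.5] [358.  225.5]
[ 0.49610698 -0.35587075  0.29981424] [ 0.37296882  0.07723074 -0.87981028]
spoon 2.44
dib 2.24
planter 1.78
mister 1.68
trowel 25.3
```

View pics/end.png

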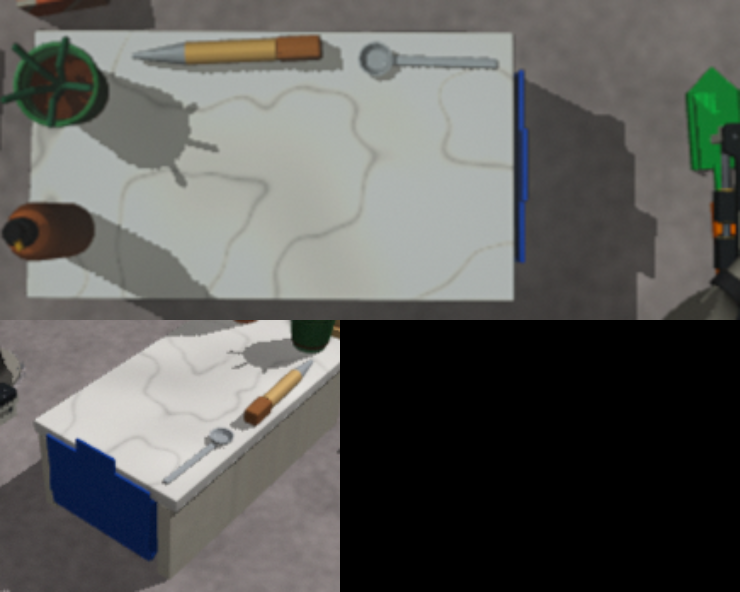

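The bin is shut: its tab reaches column 353, as predicted for zero tilt. The marble is clear of shards. The spoon, dibber, planter and mister match the first picture; the arm only hides part of the trowel from above and stays well clear of it.

```bash
python3 -c "
from cell import robot
print(robot.hand_in())"
```

```text
the job is handed in; nothing more can be done
None
```

I swept all three shards into the bin, pushed the bin fully shut, left the other items untouched, and handed the job in at about 11 s.

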